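# Hold a test card's probe tip on the marked heater contact

### The arm

A 7-joint arm with a two-finger parallel gripper is mounted at the origin on a cart in front of the work surface, level with it; the furniture and walls round the work are solid. World frame = base frame: x ahead of the robot, y to its left, z up, the work surface at z = 0. Lengths are in mm, angles in rad, forces in N, time in s.
With the tool pointing down it reaches from about 400 to 925 mm from the base axis. Payload 4.1 kg.
Tool frame: the origin (TCP) lies between the finger pads; the fingertips stand 19 mm ahead of it and the grasp point (between the pads) is the TCP; z points along the fingers, y is the line along which they close (so a half turn about z gives the same grasp; the last joint's range is limited). The gripper opens to 85 mm and grips with 20 to 120 N. Pads are 22 mm wide; open, the fingers measure 114 mm over their backs; the gripper's body (76 mm by 85 mm) begins 54 mm behind the grasp point. The pads swing forward as they close: fully open they stand 13 mm farther back than shut.
Start: joints at [1.088, 0.398, 0.045, 1.537, -0.019, 1.207, -0.051], TCP at [243.428, -602.73, 250.347] pointing down, gripper open.
Joint ranges: [-2.82, 2.82], [-0.49, 2.23], [-1.37, 1.46], [0, 2.46], [-1.36, 4.5], [0.23, 2], [-2.94, 2.94]. Speed limits (rad/s): [2.57, 2.57, 3.14, 3.14, 3.14, 3.14, 3.14].

### API

Orientations are given as [roll, pitch, yaw] about the fixed x, y, z axes, in that order (R = Rz(yaw) Ry(pitch) Rx(roll)).
In Python, from cell import arm, eyes, state gives the robot as it stands (arm), with the cameras (eyes) and the readings as plain functions.
- The arm moves only by the tool shift_gripper, called after ">>>" as name(argument=value, ...) on one line, values as JSON. Schema: {"type":"object","properties":{"ticks":{"type":"string"},"jaw":{"type":"number"},"squeeze":{"type":"number"},"only":{"type":"string"},"quiet":{"type":"boolean"},"lines":{"type":"string"}},"required":["ticks"],"additionalProperties":false}. ticks is a string of 1 to 8 rows, one to a line, with the numbers parted by commas; each row has 4 numbers: dx, dy, dz in a scale on which 1.0 is 0.8 m, then a turn about the tool's z in a scale on which 1.0 is 2 rad; each row is the pose to reach, as a shift and turn from the pose commanded when the call began, along the tool's axes at that moment; what a row does not reach only later rows make up. A row lasts 1/8 s, in which the tool goes at most 62.5 mm and 0.188 rad, less where a joint would pass 70% of its speed; a pose out of reach is approached as far as the arm can. jaw is the opening from 0.0 (shut) to 1.0 (fully open), set as the call begins (left out keeps the last). The fingers move at their own pace and stop on an object; squeeze is the grip in N (left out, the last holds). Time passes only in rows, so rows that do not move let the fingers close. The tool returns the time, the measured TCP pose, the force, the opening and the grip force at its end. only (a regular expression) keeps the lines of the reply that match it, lines (a string "A,B") keeps lines A to B, and quiet returns only ok. A shift or turn number past 1, either way, is cut back to 1. Input that does not fit is refused with a message, and nothing moves.
- state(): the state, without advancing time (a new reading comes with each control period).
- eyes.snapshot(name): name is "side" or "top"; returns the picture (400x640x3 uint8, blue, green, red); there is no depth.
- eyes.calibration(name): a dict with "intrinsics" (3x3 intrinsics, pixels), "k1" (the pictures are not rectified: a ray, as slopes to the right and down, at radius r is drawn at 1 + k1 r^2 times it, then the intrinsics apply), "rvec" (rotation vector, rad) and "tvec" (3), from world to camera coordinates, as OpenCV has them. Camera axes: x right, y down, z forward; pixel columns grow to the right and rows downward; lengths in mm; the calibration is good to about 2 mm. A picture is of the moment at which its call begins. calibration takes no time and is no camera call.
- arm.hand_in(): hands the job in; it is judged then, once.
The state is a dict: "t": time; "joint_pos": joint angles; "qd": joint speeds; "joint_torque": joint torques, N m; "ee_pos": TCP position; "ee_rot": TCP orientation; "force": force on the tool from outside, world axes, zero at the start; "moment": the same for the moment, N m; "grip_width": opening from 0.0 (shut) to 1.0 (fully open); "gripper_force": force on a finger pad.
Only numpy, scipy, OpenCV 4.12 (cv2) and the standard library are available. Lean on these libraries where they do the work, as an engineer would, in place of code of your own. Each camera call takes 0.05 s, during which the arm holds its last target. There are 200 camera calls.

### The job

Slide the test card with the yellow grip straight up out of the slotted rack, and set its brass tip on the middle of the yellow-ringed sprung contact of the white terminal block. Hold the card upright, in line with the dark line that crosses the block at that contact, pressing lightly so that the contact is pushed about half-way down and not to its stop; finish while still gripping the card and holding it there. Leave the blue-gripped card in its slot, do not press the black-ringed contact, and leave the tape roll, glue bottle and ceramic block where they are.

Things in the scene. Friction and masses are not known exactly. Their poses are not given: they have to be found in the camera images.
- probe_card: the wanted test card, standing on edge: green board 4 mm thick (its x), 70 mm wide (its y), 103 mm tall over all, 0.04 to 0.085 kg. Origin at the lower end of its brass tip (6 mm diameter, below the middle of the board); z up. Above the origin: tip 0 to 20 mm, board 20 to 95, yellow grip strip 81 to 103 (10 mm thick in x, 54 long in y). Same when turned half round
- probe_card_tip (a point): lower end of the probe tip of the yellow-gripped card (the card's origin)
- probe_card_grip (a point): middle of the yellow grip strip, 92 mm above the tip's end; axes as the card's
- spare_card: a second card, same shape and size but with a blue grip strip; stays in its slot. Origin at its tip's end
- card_rack: grey rack, fixed, 124 x 96 x 68 mm; origin under its centre, z up. Upright slots at x = -35 and +35 mm, a card in each (either way about), card width along rack y. Slots 5.6 mm wide hold only the outer 4 mm of the board's side edges, above ledges at 28 mm; open in the middle. Seated card: origin 8 mm, middle of grip 100 mm above the worktop; free once raised 40 mm
- terminal_block: white block on an aluminium plate, fixed, 78 x 146 mm; origin under its centre, z up. White top at 36 mm. Two brass contacts, 18 mm discs, at y = +32 mm (yellow ring, the marked one) and y = -32 mm (black ring); rings 30 mm outside diameter, tops at 40 mm. The dark line runs along the block's x through the marked contact
- marked_contact_top (a point): centre of the top face of the yellow-ringed contact, moves with it; 52 mm above the worktop when free; axes as the block's
- marked_contact (a joint): how far the yellow-ringed contact is pressed down, m: 0 free, 0.012 at its stop (flush with its ring). Spring: begins to move at about 0.6 N, then 250 N/m, so half-way takes about 2 N
- plain_contact (a joint): the same for the black-ringed contact, to be left alone
- tape: yellow tape roll, 66 mm diameter, 18 mm high, loose; origin under its centre
- glue: small white glue bottle with orange cap, 21 mm diameter, 38 mm high, loose; origin under its centre
- ceramic: cream ceramic block, 24 x 42 x 24 mm, loose; origin under its centre

How it is judged (in metres and radians):
On the way, in this order (a step that is already met when the one before it is completed fails the run):
1. the yellow-gripped card is drawn up clear of its slot, in the fingers (height (world z) of probe_card_tip above 0.055 m and contact force between the fingers and probe_card above 1 N and contact force between probe_card and card_rack below 0.1 N), for 0.1 s.
2. the card's tip presses the yellow-ringed contact lightly, upright and in line (distance between probe_card_tip and marked_contact_top below 0.006 m and angle between probe_card's own z axis and vertical below 0.105 rad and angle between the y axis of probe_card and the x axis of terminal_block, either way round below 0.16 rad and value of joint marked_contact between 0.003 and 0.0105 m and contact force between probe_card and terminal_block between 0.5 and 6 N and contact force between the fingers and probe_card above 2 N and contact force between probe_card and card_rack below 0.1 N), for 0.3 s.
At the end, for the whole second after the job is handed in: Fingers grip the card (over 2 N), still and off the rack; tip within 6 mm of the yellow-ringed contact's centre; card within 6 degrees of upright and 9 of the dark line; contact pressed 3 to 10.5 mm with 0.5 to 6 N; black-ringed contact free; blue card, tape, glue, ceramic within 20 mm of start (all of step 2 and linear speed of probe_card below 0.02 m/s and distance of each of spare_card, tape, glue, ceramic from where it was at the start of the episode below 0.02 m and value of joint plain_contact below 0.003 m); the arm keeps its last pose, push and grip.
It fails at once if the card is pressed hard on the terminal block (over 12 N) (contact force between probe_card and terminal_block above 12 N).
It fails at once if the black-ringed contact is pressed (value of joint plain_contact above 0.003 m).
It fails at once if the blue-gripped card is disturbed (distance of spare_card from where it was at the start of the episode above 0.02 m).
It fails at once if tape roll, glue bottle or ceramic block is shifted by more than 20 mm (distance of any of tape, glue, ceramic from where it was at the start of the episode above 0.02 m).
It also fails if it takes over 35 s, if anything falls off the work surface, if the arm or the gripper's body presses on something with over 40 N, if the wrist force passes 120 N, or if a joint passes its speed limit or range.

## Working session

There is one attempt and no reset: what is moved stays moved. The work goes in short steps, Python scripts to look and compute and a tool call to move; the robot and the scene stay as the last step left them, time stands still between calls to the robot, and variables do not carry over. Pictures are saved under pics/ and viewed, at most 10 in all, crops included, and the job is handed in when it is done.

```bash
ls; mkdir -p pics
```

Run:
```python
from cell import arm, eyes, state
import cv2
for n in("side","top"):
    cv2.imwrite(f"pics/{n}0.png",eyes.snapshot(n)); print(n,eyes.calibration(n))
s=state();print({k:s[k] for k in("t","ee_pos","ee_rot","force","grip_width")})
```

```text
cell.py
pics
side {'intrinsics': array([[382.58716484,   0.        , 316.84350867],
       [  0.        , 382.58716484, 203.03040861],
       [  0.        ,   0.        ,   1.        ]]), 'k1': -0.01993818215004226, 'rvec': array([ 0.56481823, -2.52950981,  1.40139896]), 'tvec': array([479.42876979, 229.55052755, 720.01228769])}
top {'intrinsics': array([[371.80250601,   0.        , 319.87536195],
       [  0.        , 371.80250601, 191.31974448],
       [  0.        ,   0.        ,   1.        ]]), 'k1': 0.012408536773737645, 'rvec': array([ 2.1817548 , -2.13380561,  0.15595769]), 'tvec': array([-93.53999466, 532.9847189 , 928.93250061])}
{'t': 0.1, 'ee_pos': array([ 243.19173861, -602.21452308,  249.36931855]), 'ee_rot': array([-3.13984014e+00,  1.09610075e-04,  3.83824190e-01]), 'force': array([-0.33206189,  0.13196607,  0.33387875]), 'grip_width': 0.9940208541117143}
```

View pics/side0.png

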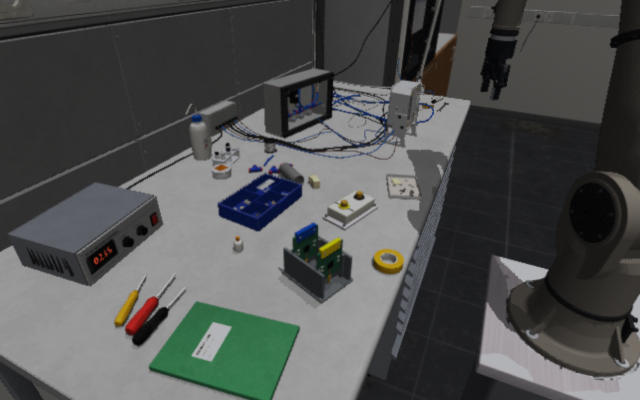

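View pics/top0.png

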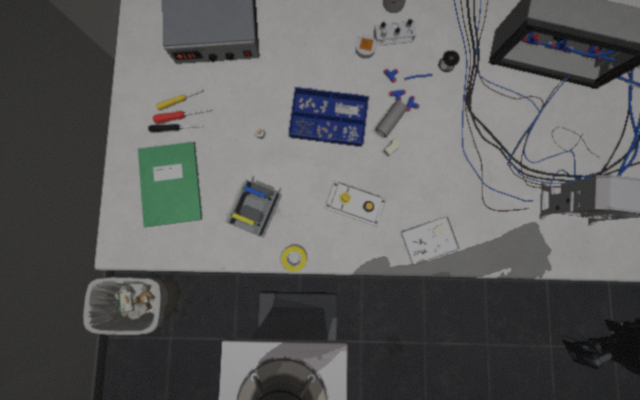

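The top view has the rack at about (255,207), with the yellow grip at (243,218), and the block at (356,203), with the yellow contact at (345,198). I'll enlarge both areas.

Run:
```python
import cv2,numpy as np
t=cv2.imread("pics/top0.png");s=cv2.imread("pics/side0.png")
f=lambda i,x,y,w,h,k:cv2.convertScaleAbs(cv2.resize(i[y:y+h,x:x+w],None,fx=k,fy=k,interpolation=cv2.INTER_CUBIC),alpha=1.3)
# top: two 80x60 crops at x5
cv2.imwrite("pics/t1.png",np.vstack([f(t,220,170,80,60,5),f(t,315,170,80,60,5)])[:600])
cv2.imwrite("pics/s1.png",f(s,270,180,130,120,5))
```

```text
(no output)
```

View pics/t1.png

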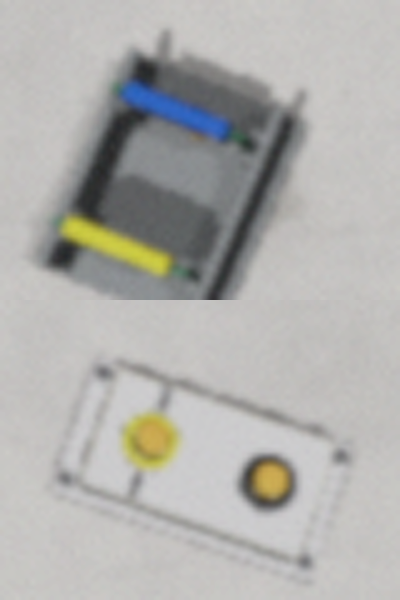

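View pics/s1.png

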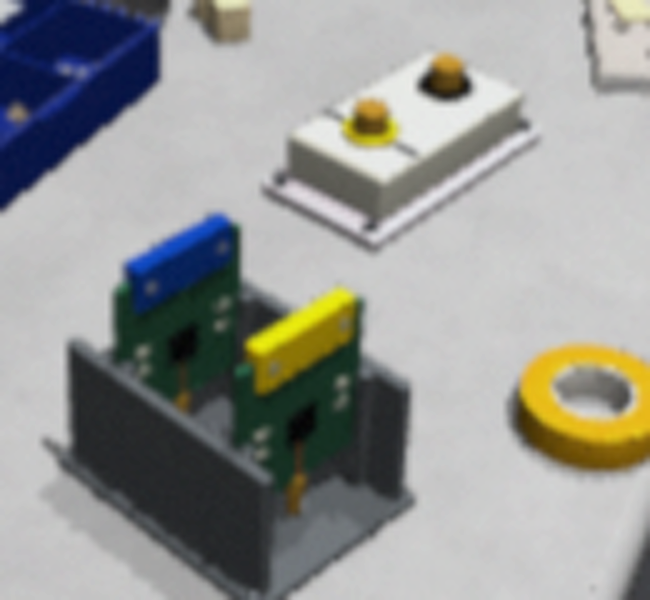

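Top crop: yellow grip from (63,227) to (171,265), contact top at (152,137), black contact at (270,180), dark line (168,87)–(132,197). Side crop: grip top face centre (302,322), contact top (373,106), black contact (447,63). I'll triangulate these points.

Create geo.py:
```python
import numpy as np,cv2
from cell import arm, eyes, state
def ray(n,px):
    c=eyes.calibration(n);R=cv2.Rodrigues(c["rvec"])[0]
    D=np.array([c["k1"],0,0,0,0.])
    u=cv2.undistortPoints(np.array([[px]],float),c["intrinsics"],D)[0,0]
    return -R.T@c["tvec"],R.T@np.array([*u,1])
def tri(a,b):
    (o,d),(p,e)=ray("top",a),ray("side",b)
    k=np.linalg.lstsq(np.c_[d,-e],p-o,rcond=None)[0]
    x,y=o+k[0]*d,p+k[1]*e
    return ((x+y)/2).round(1),round(np.linalg.norm(x-y),1)
def atz(n,px,z):
    o,d=ray(n,px);return (o+d*(z-o[2])/d[2]).round(1)
def proj(n,P):
    c=eyes.calibration(n);return cv2.projectPoints(np.array(P,float).reshape(-1,3),c["rvec"],c["tvec"],c["intrinsics"],np.array([c["k1"],0,0,0,0.]))[0][:,0].round(1)
```

Run:
```python
from geo import *
T=lambda u,v,x0:(x0+u/5-.4,170+v/5-.4)
S=lambda u,v:(270+u/5-.4,180+v/5-.4)
print("cams",ray("top",(0,0))[0],ray("side",(0,0))[0])
print("grip",tri(T(116,246,220),S(302,322)))
print("blue",tri(T(175,111,220),S(181,245)))
print("yel",tri(T(152,137,315),S(373,106)))
print("blk",tri(T(270,180,315),S(447,63)))
ang=lambda a,b:np.degrees(np.arctan2(*(b-a)[[1,0]])).round(1)
for n,q,z in(("grip",[T(63,227,220),T(171,265,220)],111),("blue",[T(122,91,220),T(229,131,220)],111),("line",[T(168,87,315),T(132,197,315)],36),("contacts",[T(152,137,315),T(270,180,315)],52)):
    a,b=[atz("top",i,z) for i in q];print(n,a,b,ang(a,b),np.linalg.norm(a-b).round(1))
for n,q,z in(("grip",[S(252,350),S(351,294)],111),("line",[S(330,110),S(417,155)],36),("yel",[S(373,106),S(447,63)],52)):
    a,b=[atz("side",i,z) for i in q];print("side",n,a,b,ang(a,b),np.linalg.norm(a-b).round(1))
```

```text
cams [406.94900993 -72.10204969 992.43731772] [239.15658283 646.21459751 571.1163693 ]
grip (array([455.4, 100.2, 108.1]), np.float64(0.1))
blue (array([520.2,  75.1, 108.1]), np.float64(0.6))
yel (array([ 519. , -146. ,   52.1]), np.float64(1.2))
blk (array([ 499.2, -206.3,   50.9]), np.float64(0.1))
grip [463.7 125.  111. ] [446.9  73.3 111. ] -108.0 54.4
blue [529.2 100.4 111. ] [511.1  48.6 111. ] -109.3 54.9
line [ 548.  -155.1   36. ] [ 490.2 -137.2   36. ] 162.8 60.5
contacts [ 519.7 -145.9   52. ] [ 499.  -206.2   52. ] -108.9 63.8
side grip [464.4 127.4 111. ] [443.5  78.8 111. ] -113.3 52.9
side line [ 546.1 -157.    36. ] [ 489.6 -136.3   36. ] 159.9 60.2
side yel [ 518.5 -146.3   52. ] [ 498.7 -204.5   52. ] -108.8 61.5
```

Create go.py:
```python
import sys,numpy as np
from scipy.spatial.transform import Rotation as Ro
from cell import arm, eyes, state
s=state();R=Ro.from_euler("xyz",s["ee_rot"]).as_matrix()
x,y,z,w=map(float,sys.argv[1:])
yaw=np.arctan2(R[1,0],R[0,0])
print("shift",(R.T@(np.array([x,y,z])-s["ee_pos"])).round(1),"turn",(-((np.radians(w)-yaw+np.pi)%(2*np.pi)-np.pi)).round(3),"now",s["ee_pos"].round(1),s["ee_rot"].round(3),s["t"],"j",s["joint_pos"].round(2))
```

```bash
python3 go.py 450 -250 230 30; python3 go.py 455 100 230 70.5
```

```text
shift [ 323.7 -249.1   19.8] turn -0.14 now [ 243.2 -602.2  249.4] [-3.14   0.     0.384] 0.1 j [ 1.09  0.4   0.05  1.54 -0.02  1.21 -0.05]
shift [ 459.4 -571.8   20.3] turn -0.847 now [ 243.2 -602.2  249.4] [-3.14   0.     0.384] 0.1 j [ 1.09  0.4   0.05  1.54 -0.02  1.21 -0.05]
```

The rows are not in the units I measure in: shifts go in shares of 0.8 m and turns go in shares of 2 rad. I convert before sending: 323 mm is 0.4038, 277 mm is 0.3463, -0.14 rad is -0.07.

>>> shift_gripper(ticks="0.0575,-0.045,0.0038,-0.01\n0.1163,-0.0888,0.0075,-0.02\n0.1738,-0.1338,0.0113,-0.03\n0.2313,-0.1775,0.0138,-0.04\n0.2888,-0.2225,0.0175,-0.05\n0.3463,-0.2663,0.0213,-0.06\n0.4038,-0.3113,0.025,-0.07\n0.4038,-0.3113,0.025,-0.07", jaw=0.6, squeeze=40)

```text
t: 1.1
ee_pos: [452.1, -245.3, 230.0]
ee_rot: [-3.14, -0.002, 0.534]
force: [0.4, -0.6, 0.4]
grip_width: 0.601
gripper_force: 0.0
```

```bash
python3 go.py 455 100 200 70.5
```

```text
shift [ 178.2 -295.7   30.8] turn -0.696 now [ 452.1 -245.3  230. ] [-3.14e+00 -2.00e-03  5.34e-01] 1.1 j [ 0.6   0.18 -0.21  1.88  0.04  1.09 -0.66]
```

In the tool's units: -296 mm is -0.37, -253 mm is -0.3163, -0.7 rad is -0.35.

>>> shift_gripper(ticks="0.0313,-0.0525,0.005,-0.05\n0.0638,-0.105,0.0113,-0.1\n0.095,-0.1588,0.0163,-0.15\n0.1275,-0.2113,0.0225,-0.2\n0.1588,-0.2638,0.0275,-0.25\n0.1913,-0.3163,0.0325,-0.3\n0.2225,-0.37,0.0388,-0.35\n0.2225,-0.37,0.0388,-0.35")

```text
t: 2.1
ee_pos: [455.2, 97.7, 199.1]
ee_rot: [-3.141, -0.001, 1.23]
force: [0.2, -0.5, -0.6]
grip_width: 0.601
gripper_force: 0.0
```

>>> shift_gripper(ticks="0,0,0,0\n0,0,0,0")

```text
t: 2.35
ee_pos: [455.9, 92.5, 199.1]
ee_rot: [3.142, 0.001, 1.22]
force: [-0.2, -0.1, 0.4]
grip_width: 0.598
gripper_force: 0.0
```

```bash
python3 go.py 455.4 100.2 160 70.2
```

Run:
```python
from cell import arm, eyes, state
import cv2,numpy as np
t=eyes.snapshot("top");s=eyes.snapshot("side")
f=lambda i,x,y,w,h,k:cv2.convertScaleAbs(cv2.resize(i[y:y+h,x:x+w],None,fx=k,fy=k,interpolation=cv2.INTER_CUBIC),alpha=1.3)
cv2.imwrite("pics/a.png",np.hstack([f(t,205,150,100,140,4),f(s,270,160,100,140,4)]))
```

```text
shift [ 7.1 -3.1 39.1] turn -0.005 now [455.9  92.5 199.1] [3.142e+00 1.000e-03 1.220e+00] 2.35 j [ 0.21  0.14 -0.55  2.01  0.09  1.01 -0.73]
```

View pics/a.png

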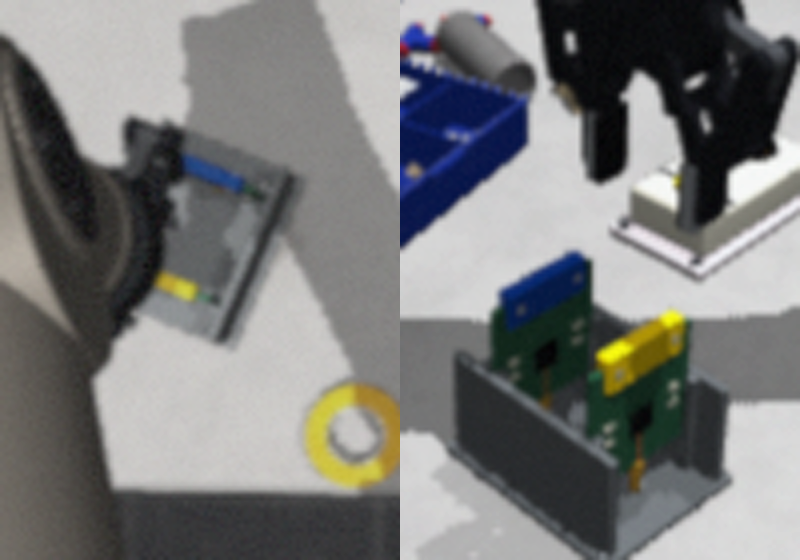

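The side view shows both fingers straddling the yellow grip line, with tips at crop (600,180) and (695,225). In the top view the gripper hides the card's left half. I'll correct, descend part-way and check.

In the tool's units: 49 mm is 0.0613, 25 mm is 0.0313, -0.005 rad is -0.0025.

```bash
python3 -c "
from geo import *
print(proj('side',[455.9,92.5,182]),'expect near 331.9 210.6')"
```

```text
[[332.6 210.2]] expect near 331.9 210.6
```

>>> shift_gripper(ticks="0.0088,-0.0038,0.0313,-0.0025\n0.0088,-0.0038,0.0613,-0.0025\n0.0088,-0.0038,0.0613,-0.0025\n0.0088,-0.0038,0.0613,-0.0025")

```text
t: 2.95
ee_pos: [456.0, 101.8, 151.0]
ee_rot: [3.14, -0.0, 1.228]
force: [0.1, 0.2, 1.1]
grip_width: 0.598
gripper_force: 0.0
```

```bash
python3 go.py 455.4 100.2 101 70.2;  python3 - <<'E'
from cell import arm, eyes, state
import cv2,numpy as np
s=eyes.snapshot("side")
f=lambda i,x,y,w,h,k:cv2.convertScaleAbs(cv2.resize(i[y:y+h,x:x+w],None,fx=k,fy=k,interpolation=cv2.INTER_CUBIC),alpha=1.3)
cv2.imwrite("pics/b.png",f(s,270,190,120,100,6))
E
```

```text
shift [-1.7 -0.1 50. ] turn 0.003 now [456.  101.8 151. ] [ 3.14  -0.     1.228] 2.95 j [ 0.18  0.21 -0.55  2.06  0.14  0.9  -0.79]
```

View pics/b.png

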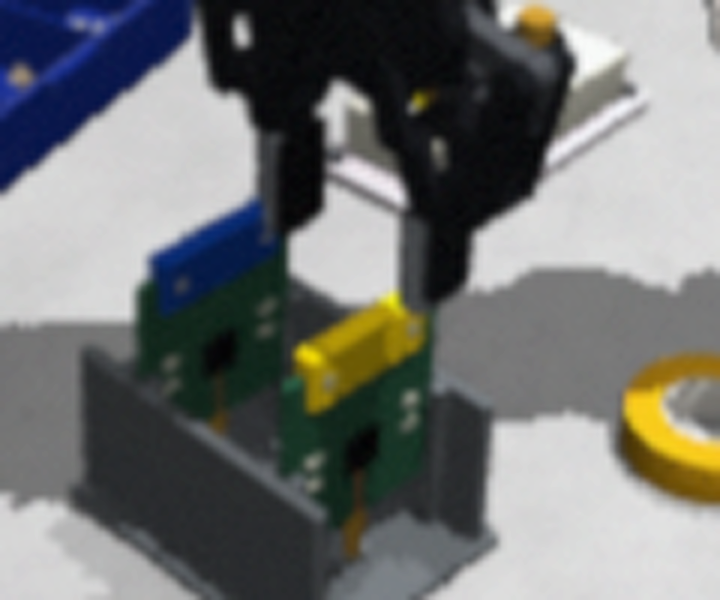

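The fingers straddle the yellow grip, with tips at crop (290,225) and (435,305). They are level with the grip in y and clear of the blue card. I'll descend and close.

In the tool's units: 50 mm is 0.0625, 33 mm is 0.0413.

>>> shift_gripper(ticks="-0.0013,0,0.0213,0\n-0.0025,0,0.0413,0\n-0.0025,0,0.0625,0\n-0.0025,0,0.0625,0\n-0.0025,0,0.0625,0")

```text
t: 3.62
ee_pos: [454.7, 100.4, 100.2]
ee_rot: [-3.141, -0.0, 1.229]
force: [-0.6, -0.1, 0.6]
grip_width: 0.6
gripper_force: 0.0
```

>>> shift_gripper(ticks="0,0,0,0\n0,0,0,0\n0,0,0,0\n0,0,0,0\n0,0,0,0\n0,0,0,0", jaw=0, squeeze=30)

```text
t: 4.38
ee_pos: [455.1, 100.2, 100.7]
ee_rot: [3.141, -0.0, 1.229]
force: [-1.0, -0.7, 5.1]
grip_width: 0.114
gripper_force: 33.3
```

```bash
python3 go.py 455.4 100.2 160 70.2
```

```text
shift [  0.1   0.4 -59.3] turn 0.004 now [455.1 100.2 100.7] [ 3.141 -0.     1.229] 4.375 j [ 0.16  0.29 -0.53  2.11  0.2   0.79 -0.84]
```

In the tool's units: -90 mm is -0.1125, -75 mm is -0.0938.

>>> shift_gripper(ticks="0,0,-0.0125,0\n0,0,-0.025,0\n0,0,-0.0375,0\n0,0,-0.05,0\n0,0,-0.0625,0\n0,0,-0.075,0\n0,0,-0.0938,0\n0,0,-0.1125,0")

```text
t: 5.38
ee_pos: [454.6, 100.2, 191.3]
ee_rot: [3.142, 0.0, 1.229]
force: [-0.2, 0.7, -0.1]
grip_width: 0.107
gripper_force: 32.6
```

>>> shift_gripper(ticks="0,0,0,0\n0,0,0,0\n0,0,0,0")

```text
t: 5.75
ee_pos: [454.2, 100.0, 189.7]
ee_rot: [-3.14, 0.001, 1.229]
force: [0.2, -0.3, -0.7]
grip_width: 0.113
gripper_force: 32.7
```

```bash
python3 go.py 519 -146 190 -18.9
```

Run:
```python
from cell import arm, eyes, state
import cv2,numpy as np
s=eyes.snapshot("side")
cv2.imwrite("pics/c.png",cv2.convertScaleAbs(cv2.resize(s[120:290,250:410],None,fx=3.5,fy=3.5,interpolation=cv2.INTER_CUBIC),alpha=1.3))
```

```text
shift [-210.   143.6   -0.3] turn 1.559 now [454.2 100.  189.7] [-3.140e+00  1.000e-03  1.229e+00] 5.75 j [ 0.2   0.16 -0.56  2.02  0.1   0.99 -0.75]
```

View pics/c.png

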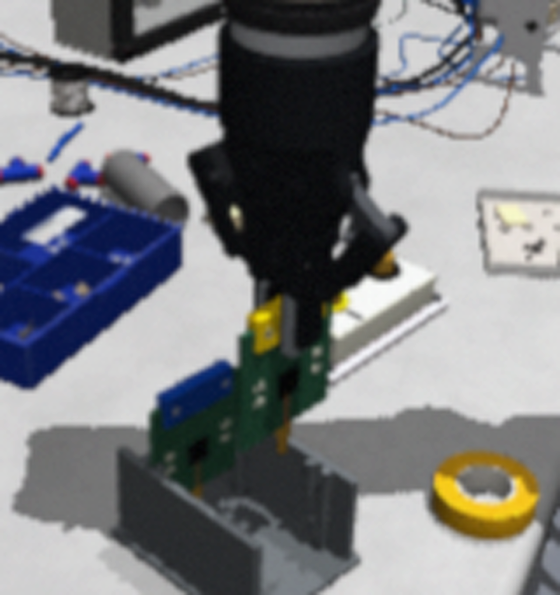

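The card is out of the rack, upright, with its tip end at crop (282,451); the blue card is still seated. I'll carry it over to the contact.

In the tool's units: -210 mm is -0.2625, -190 mm is -0.2375, 1.25 rad is 0.625.

```bash
python3 -c "
from geo import *
print('tip',atz('side',(250+282/3.5-.4,120+451/3.5-.4),97))"
```

```text
tip [454.7  99.8  97. ]
```

>>> shift_gripper(ticks="-0.025,0.0175,-0.0125,0.05\n-0.0563,0.0388,-0.0125,0.125\n-0.0938,0.0638,-0.0125,0.21\n-0.1313,0.09,-0.0125,0.295\n-0.1688,0.115,-0.0125,0.38\n-0.2063,0.1413,-0.0125,0.465\n-0.2375,0.1625,-0.0125,0.55\n-0.2625,0.18,-0.0125,0.625")

```text
t: 6.8
ee_pos: [519.7, -149.4, 200.6]
ee_rot: [3.14, 0.0, -0.032]
force: [0.3, 0.2, 0.0]
grip_width: 0.107
gripper_force: 32.6
```

>>> shift_gripper(ticks="0,0,0,0.08\n0,0,0,0.155\n0,0,0,0.155\n0,0,0,0.155")

```text
t: 7.3
ee_pos: [519.7, -146.8, 200.4]
ee_rot: [3.141, -0.0, -0.331]
force: [-0.6, -0.0, -0.7]
grip_width: 0.117
gripper_force: 32.6
```

```bash
python3 go.py 519 -146 170 -18.9
```

```text
shift [-0.9 -0.5 30.4] turn -0.001 now [ 519.7 -146.8  200.4] [ 3.141 -0.    -0.331] 7.3 j [ 0.35  0.25 -0.19  1.86  0.05  1.04 -1.76]
```

In the tool's units: 43 mm is 0.0538, 30 mm is 0.0375.

>>> shift_gripper(ticks="-0.0013,0,0.0188,0\n-0.0013,0,0.0375,0\n-0.0013,0,0.0538,0\n-0.0013,0,0.0538,0\n-0.0013,0,0.0538,0")

```text
t: 7.92
ee_pos: [519.2, -145.6, 157.4]
ee_rot: [3.142, -0.0, -0.331]
force: [0.4, -0.0, 0.6]
grip_width: 0.113
gripper_force: 32.6
```

```bash
python3 go.py 519 -146 139 -18.9
```

Run:
```python
from cell import arm, eyes, state
import cv2,numpy as np
t=eyes.snapshot("top");s=eyes.snapshot("side")
f=lambda i,x,y,w,h,k:cv2.convertScaleAbs(cv2.resize(i[y:y+h,x:x+w],None,fx=k,fy=k,interpolation=cv2.INTER_CUBIC),alpha=1.4)
cv2.imwrite("pics/d.png",np.hstack([f(s,310,150,80,90,6),f(t,320,150,50,90,6)]))
```

```text
shift [-0.1  0.4 18.4] turn -0.001 now [ 519.2 -145.6  157.4] [ 3.142 -0.    -0.331] 7.925 j [ 0.35  0.3  -0.19  1.9   0.07  0.95 -1.77]
```

View pics/d.png

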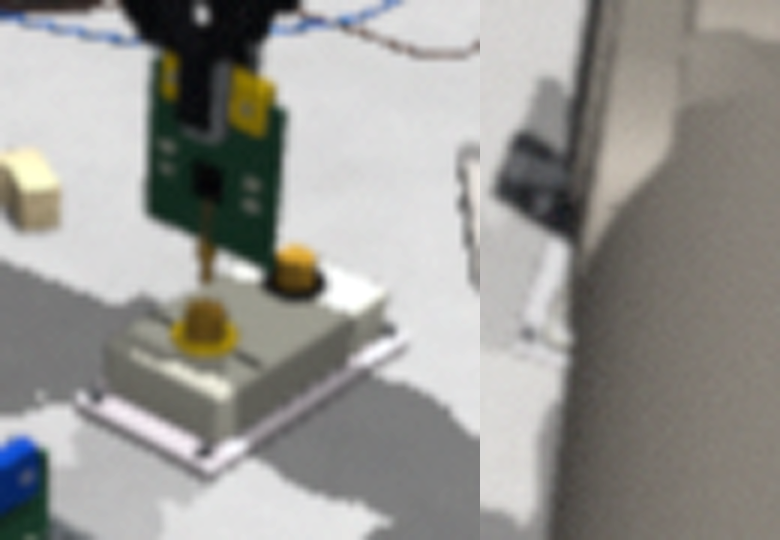

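The tip is directly above the contact, with the tip end at side crop (206,282) and the contact top at (207,306). The top view is blocked by the arm. I'll check the numbers.

Run:
```python
from geo import *
S=lambda u,v:(310+u/6-.4,150+v/6-.4)
print(proj("side",[[519,-146,65],[519,-146,52],[519,-146,64]]),S(206,282),S(207,306))
print("tip",atz("side",S(206,282),64.7),"contact",atz("side",S(207,306),52))
ang=lambda a,b:np.degrees(np.arctan2(*(b-a)[[1,0]])).round(1)
for q,z in(((147,213),(272,268)),85),(((152,302),(260,362)),36),(((163,52),(274,92)),168):
    a,b=[atz("side",S(*i),z) for i in q];print(a,b,ang(a,b),np.linalg.norm(a-b))
```

```text
[[344.2 196.5]
 [344.  200.8]
 [344.2 196.8]] (343.93333333333334, 196.6) (344.1, 200.6)
tip [ 519.7 -145.6   64.7] contact [ 519.1 -147.1   52. ]
[ 552.1 -156.2   85. ] [ 487.9 -136.4   85. ] 162.9 67.18392664916219
[ 550.9 -164.    36. ] [ 490.9 -139.2   36. ] 157.5 64.92333940887515
[ 543.7 -144.6  168. ] [ 490.8 -130.4  168. ] 165.0 54.77271218407943
```

The tip matches the contact to about 1.5 mm and the angle to within about 3°. I'll press down in small steps, watching the force.

In the tool's units: 11 mm is 0.0138, 8 mm is 0.01.

>>> shift_gripper(ticks="0,0.0006,0.005,0\n0,0.0006,0.01,0\n0,0.0006,0.0138,0\n0,0.0006,0.0138,0\n0,0.0006,0.0138,0")

```text
t: 8.65
ee_pos: [518.8, -146.1, 146.4]
ee_rot: [3.142, -0.0, -0.331]
force: [0.6, 0.2, 0.1]
grip_width: 0.113
gripper_force: 32.6
```

>>> shift_gripper(ticks="0,0,0.0019,0\n0,0,0.0038,0\n0,0,0.005,0\n0,0,0.005,0\n0,0,0.005,0")

```text
t: 9.28
ee_pos: [518.9, -146.2, 142.4]
ee_rot: [3.142, -0.0, -0.331]
force: [-0.7, -0.8, 0.6]
grip_width: 0.11
gripper_force: 32.7
```

```bash
python3 go.py 519 -146 139 -18.9
```

```text
shift [ 0.  -0.2  3.4] turn -0.001 now [ 518.9 -146.2  142.4] [ 3.142 -0.    -0.331] 9.275 j [ 0.35  0.32 -0.18  1.92  0.07  0.92 -1.77]
```

In the tool's units: 4 mm is 0.005, 3 mm is 0.0038.

>>> shift_gripper(ticks="0,0,0.0019,0\n0,0,0.0038,0\n0,0,0.005,0\n0,0,0.005,0\n0,0,0.005,0")

```text
t: 9.9
ee_pos: [518.9, -146.1, 138.4]
ee_rot: [3.142, -0.0, -0.331]
force: [-0.1, 0.3, 2.5]
grip_width: 0.115
gripper_force: 32.9
```

```bash
python3 go.py 519 -146 139 -18.9
```

Run:
```python
from cell import arm, eyes, state
import cv2,numpy as np
F=[]
for i in range(8):
    s=eyes.snapshot("side");F.append(state()["force"])
print(np.mean(F,0),np.std(F,0))
f=lambda i,x,y,w,h,k:cv2.convertScaleAbs(cv2.resize(i[y:y+h,x:x+w],None,fx=k,fy=k,interpolation=cv2.INTER_CUBIC),alpha=1.4)
cv2.imwrite("pics/e.png",f(s,320,155,50,55,10))
```

```text
shift [ 0.1 -0.2 -0.6] turn -0.001 now [ 518.9 -146.1  138.4] [ 3.142 -0.    -0.331] 9.9 j [ 0.35  0.32 -0.18  1.92  0.07  0.91 -1.77]
[0.28245437 0.06024308 1.87660817] [0.4379814  0.51432906 0.33968987]
```

View pics/e.png

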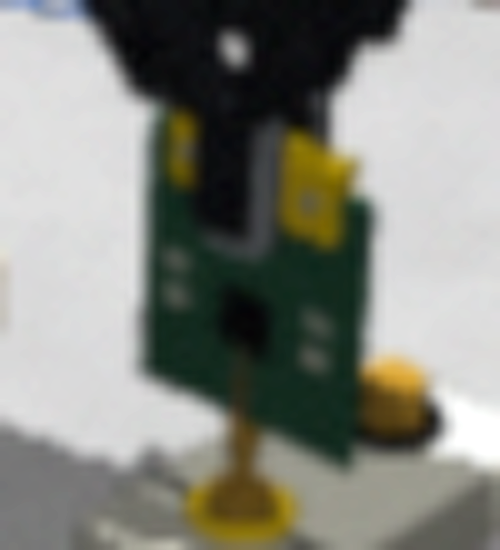

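The tip sits in the middle of the contact: tip at crop (243,490), ring centre (242,508). The contact is pressed well down and the card is upright. The force is 1.9 N and the geometry gives about 6 mm, so it is half-way down. I'm handing it in.

```bash
python3 -c "
from cell import arm, eyes, state
print(arm.hand_in())"
```

```text
the job is handed in; nothing more can be done
None
```

The yellow-gripped card is out of the rack and handed in, still gripped upright on the yellow-ringed contact with about 1.9 N, pressed about 6 mm (half-way); no verdict was returned, and I did not re-measure the tape, glue and ceramic at the end.

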